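# Lay the printer end caps in the setting-out tray

## Task

Lay the two white shells in the wooden-walled tray, one in each lane, both the same way: flat on the tray floor with the hollow side down, the tab pointing out through the notch in the tray's back wall, and the end of the shell pushed up flush against that wall. Turn over the one that lies on its back; handle them gently, without hard knocks or pressing against the tray, and leave the things lying around undisturbed.

Things in the scene. Friction and masses are not known exactly. Their poses are not given: they have to be found in the camera images.
- shell_a: White plastic end cap, about 0.15 kg: five-sided shell 130 (x) x 52 (y) x 36 (z) mm, walls 4, flat ends, stands steadily on its plain (-x) end. Origin: middle of that box. +z points out of the closed (vented) face: +z up = hollow side down. Tab: tongue 24 wide, 6 thick, 18 mm out beyond the +x end, level with the rim (z -18 to -12). Starts on its back, hollow up.
- shell_b: White plastic end cap, about 0.15 kg: five-sided shell 130 (x) x 52 (y) x 36 (z) mm, walls 4, flat ends, stands steadily on its plain (-x) end. Origin: middle of that box. +z points out of the closed (vented) face: +z up = hollow side down. Tab: tongue 24 wide, 6 thick, 18 mm out beyond the +x end, level with the rim (z -18 to -12). Starts hollow down, tab towards the robot.
- shell_a_front (a point): On shell_a: the middle of the rim edge of its +x (tab) end face, at the root of the tab: (65, 0, -18) mm in the shell's frame.
- shell_b_front (a point): On shell_b: the same point, (65, 0, -18) mm in the shell's frame.
- tray: Fixed; 180 (x) x 274 (y) mm, floor 8 thick. Origin under its centre, z up, +x to the back wall (away from robot). Back wall: inner face x = 75, 15 thick, top at z = 30, two notches 36 wide, open above, down to the floor, at y = +-65. Lanes along x centred on the notches; side walls (inner y = +-130) stand 12 above the floor, a 6 wide dividing strip at y = 0 stands 6. Front open.
- stop_left (a point): On the tray floor at the inner face of the back wall, in the middle of the notch of the left (+y) lane: (75, 65, 8) mm in the tray's frame.
- stop_right (a point): The same for the right (-y) lane: (75, -65, 8) mm in the tray's frame.
- filler_can: Bystander: upright metal can, diameter 72, 90 mm high, origin under its centre. Leave it alone.
- sanding_block: Bystander: cork block 100 x 60 x 35 mm, origin under its centre. Leave it alone.
- putty_knife: Bystander: spatula 200 mm long lying flat along its own x. Leave it alone.

How it is judged (in metres and radians):
At the end, for the whole second after the job is handed in: Both shells released and at rest in the tray, one per lane (either way round): closed face up, level and square to the lane within 0.08 rad, on the tray floor, tab in its notch (within 10 mm of mid-lane), tab-end face within 2.5 mm of the back wall (angle between each of shell_a, shell_b's own z axis and vertical below 0.08 rad and angle between the x axis of each of shell_a, shell_b and the x axis of tray, either way round below 0.08 rad and linear speed of each of shell_a, shell_b below 0.02 m/s and angular speed of each of shell_a, shell_b below 0.2 rad/s and contact force between each of shell_a, shell_b and the fingers below 0.1 N and ((x of shell_a_front in the frame of tray between 0.0725 and 0.078 m and y of shell_a_front in the frame of tray between 0.055 and 0.075 m and y of shell_a in the frame of tray between 0.055 and 0.075 m and z of shell_a in the frame of tray between 0.023 and 0.03 m and x of shell_b_front in the frame of tray between 0.0725 and 0.078 m and y of shell_b_front in the frame of tray between -0.075 and -0.055 m and y of shell_b in the frame of tray between -0.075 and -0.055 m and z of shell_b in the frame of tray between 0.023 and 0.03 m) or (x of shell_a_front in the frame of tray between 0.0725 and 0.078 m and y of shell_a_front in the frame of tray between -0.075 and -0.055 m and y of shell_a in the frame of tray between -0.075 and -0.055 m and z of shell_a in the frame of tray between 0.023 and 0.03 m and x of shell_b_front in the frame of tray between 0.0725 and 0.078 m and y of shell_b_front in the frame of tray between 0.055 and 0.075 m and y of shell_b in the frame of tray between 0.055 and 0.075 m and z of shell_b in the frame of tray between 0.023 and 0.03 m))); the robot touches nothing.
It fails at once if a shell is knocked or pressed against the tray with more than 60 N (contact force between any of shell_a, shell_b and tray above 60 N).
It fails at once if a bystander is moved by more than 20 mm (distance of any of filler_can, sanding_block, putty_knife from where it was at the start of the episode above 0.02 m).
It also fails if it takes over 72 s, if anything falls off the work surface, if the arm or the gripper's body presses on something with over 40 N, if the wrist force passes 120 N, or if a joint passes its speed limit or range.

## Robot

A 6-joint arm with a two-finger parallel gripper is mounted at the origin on the work surface. World frame = base frame: x ahead of the robot, y to its left, z up, the work surface at z = 0. Lengths are in mm, angles in rad, forces in N, time in s.
With the tool pointing down it reaches from about 350 to 875 mm from the base axis. Payload 4.2 kg.
Tool frame: the origin (TCP) lies midway between the tips of the shut fingers; the grasp point (between the pads) lies 19 mm behind it; z points along the fingers, y is the line along which they close (so a half turn about z gives the same grasp; the last joint's range is limited). The gripper opens to 85 mm and grips with 20 to 120 N. Pads are 22 mm wide; open, the fingers measure 114 mm over their backs; the gripper's body (76 mm by 85 mm) begins 54 mm behind the grasp point. The pads swing forward as they close: fully open they stand 13 mm farther back than shut.
Start: joints at [1.59, 0.385, 0.008, 0, -1.194, -0.259], TCP at [148.411, 607.102, 231.312] pointing down, gripper open.
Joint ranges: [-3.14, 3.14], [-1.21, 2.06], [-1.07, 1.41], [-3.16, 2.05], [-2.99, -0.16], [-3.1, 3.1]. Speed limits (rad/s): [2.79, 2.79, 3.14, 3.14, 3.14, 3.14].

## Interface

Orientations are given as a unit quaternion [x, y, z, w].
In Python, from bench import * gives the robot as it stands.
- The arm moves only by the tool drive_tool, never from a script. Its argument "plan" is a list that holds one entry, the list of rows, each a list of 5 numbers: the closure, from -1 (fully open) to 1 (shut), then the shift along the world's x, y, z in mm, then the turn about the world's z in degrees. A call has 1 to 20 rows; each row shifts and turns the commanded pose from where the row before left it; what a row does not reach is not made up. A row lasts 1/12 s, in which the tool goes at most 41.7 mm and 7.16 degrees, less where a joint would pass 70% of its speed; a pose out of reach is approached as far as the arm can. A call is refused whole if a number of a shift passes 41.7 or a number of a turn 7.16, either way. A call with a gripper value outside its range is refused whole. The fingers move at their own pace and stop on an object; the grip force is fixed at half the most. Time passes only in rows, so rows that do not move let the fingers close. It gives the time, the measured TCP pose, the force, the opening and the grip force at its end, in the units of the state.
- read_state(): the state, without advancing time (a new reading comes with each control period).
- get_image(name): name is "scene" or "side" or "wrist"; returns (picture, depth): 480x640x3 uint8, red, green, blue; 480x640 float32, mm along the optical axis (not along the pixel's ray), 0 where there is no reading.
- camera_model(name): a dict with "fx", "fy", "cx", "cy" (pixels), "distortion" ([k1, k2, p1, p2, k3] as OpenCV has them; the pictures are not rectified), "R" (3x3) and "t" (3): a world point X has camera coordinates R X + t; the wrist camera has in their place "mount" (4x4, takes a point from camera to tool coordinates, whose origin is the TCP and whose axes are the flange's). Camera axes: x right, y down, z forward; pixel columns grow to the right and rows downward; lengths in mm; the calibration is good to about 2 mm. A picture is of the moment at which its call begins: read the wrist's pose just before it. camera_model takes no time and is no camera call.
- job_done(): hands the job in; it is judged then, once.
The state is a dict: "clock": time; "joints": joint angles; "joint_vel": joint speeds; "joint_efforts": joint torques, N m; "position": TCP position; "ee_rot": TCP orientation; "contact_force": force on the tool from outside, world axes, zero at the start; "wrist_torque": the same for the moment, N m; "gripper_width": finger opening in mm; "grasp_force": force on a finger pad.
Only numpy, scipy, OpenCV 4.12 (cv2) and the standard library are available. Lean on these libraries where they do the work, as an engineer would, in place of code of your own. Each camera call takes 0.05 s, during which the arm holds its last target. There are 200 camera calls.

## Working session

There is one attempt and no reset: what is moved stays moved. The work goes in short steps, Python scripts to look and compute and a tool call to move; the robot and the scene stay as the last step left them, time stands still between calls to the robot, and variables do not carry over. Pictures are saved under pics/ and viewed, at most 10 in all, crops included, and the job is handed in when it is done.

Besides the shell and the picture viewer there is one more tool, called after "Emit:" in YAML: its name, and indented under it one key for each argument. drive_tool: Moves the arm, as the interface text tells. Its arguments: {"type":"object","properties":{"plan":{"type":"array"}},"required":["plan"]}

```bash
mkdir -p pics; ls
python3 - <<'E'
from bench import *
import cv2,numpy as np
for n in("scene","side","wrist"):
    p,d=get_image(n); cv2.imwrite(f"pics/{n}0.png",p[:,:,::-1]); np.savez(f"pics/{n}0.npz",p=p,d=d)
    m=camera_model(n); print(n,{k:np.round(v,3).tolist() for k,v in m.items()})
s=read_state(); print(s)
E
```

```text
pics
scene {'fx': 455.354, 'fy': 455.354, 'cx': 313.617, 'cy': 240.732, 'distortion': [-0.016, 0.0, 0.0, 0.0, 0.0], 'R': [[0.25, 0.968, -0.012], [0.598, -0.163, -0.785], [-0.762, 0.189, -0.62]], 't': [-123.187, -300.1, 1466.344]}
side {'fx': 572.396, 'fy': 572.396, 'cx': 325.489, 'cy': 226.664, 'distortion': [-0.174, 0.0, 0.0, 0.0, 0.0], 'R': [[-0.987, -0.162, -0.006], [-0.086, 0.552, -0.829], [0.138, -0.818, -0.559]], 't': [575.897, 125.887, 1159.355]}
wrist {'fx': 368.126, 'fy': 368.126, 'cx': 319.406, 'cy': 243.992, 'distortion': [0.002, 0.0, 0.0, 0.0, 0.0], 'mount': [[0.0, -0.958, -0.287, 74.079], [1.0, 0.0, -0.0, -0.695], [0.0, -0.287, 0.958, -141.926], [0.0, 0.0, 0.0, 1.0]]}
{'clock': 0.15, 'joints': array([ 1.58954701e+00,  3.85381963e-01,  6.94365497e-03, -3.15375003e-04,
       -1.19400973e+00, -2.58602832e-01]), 'joint_vel': array([ 2.08811668e-03, -2.55913205e-03,  4.02380059e-03,  6.34369793e-04,
       -7.71437440e-06,  1.02944611e-04]), 'joint_efforts': array([ 1.56731903e-04, -3.92677295e+01,  1.88584077e+01,  4.18857649e+00,
       -3.38765531e-03, -2.64590867e-06]), 'position': array([148.36365859, 606.68599203, 230.47861752]), 'ee_rot': array([ 9.92810177e-01, -1.19696490e-01, -3.10103814e-05,  8.38190677e-04]), 'contact_force': array([ 0.82431498, -0.04668278, -0.81709528]), 'wrist_torque': array([-0.08316859,  0.02097801,  0.03237794]), 'grasp_force': 0.0, 'gripper_width': 85.38572673016202}
```

View pics/scene0.png

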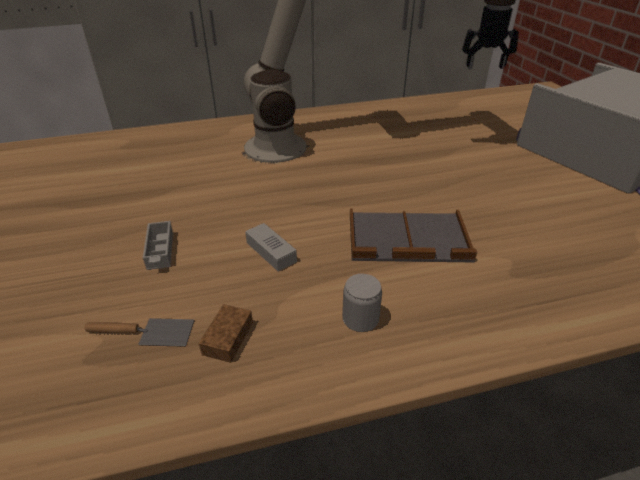

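View pics/side0.png

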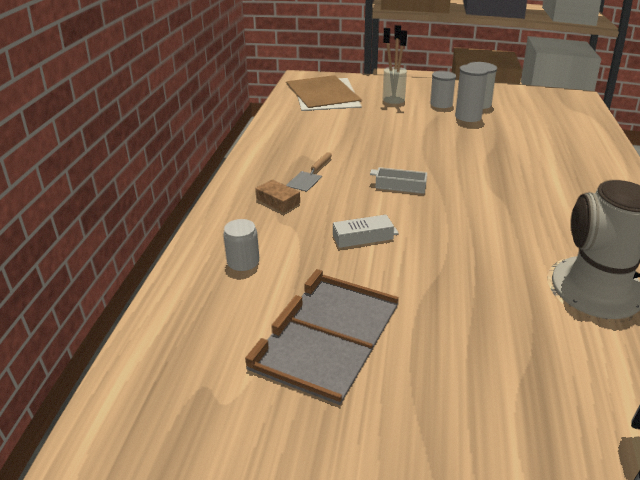

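The scene shows shell_a on its back at about (158,245), shell_b at (271,247) and the tray at (410,237). The can is at (362,302), the block at (227,332) and the knife at (140,330). The side view agrees: shell_a (400,181), shell_b (364,232). Next I measure all of these from depth.

```bash
cat > h.py <<'E'
import numpy as np,cv2
from bench import *
def cloud(n,p,d):
    m=camera_model(n); K=np.array([[m['fx'],0,m['cx']],[0,m['fy'],m['cy']],[0,0,1]])
    h,w=d.shape; u,v=np.meshgrid(np.arange(w),np.arange(h))
    q=cv2.undistortPoints(np.stack([u,v],-1).reshape(-1,1,2).astype(float),K,np.array(m['distortion']))[:,0]
    c=np.c_[q,np.ones(len(q))]*d.reshape(-1,1)
    if 'R' in m: X=(c-m['t'])@np.array(m['R'])
    else:
        from scipy.spatial.transform import Rotation as Ro
        s=read_state(); M=np.array(m['mount']); X=(c@M[:3,:3].T+M[:3,3])@Ro.from_quat(s['ee_rot']).as_matrix().T+s['position']
    X=X.reshape(h,w,3); X[d==0]=np.nan; return X
def box(X,mask,zlo,zhi):
    P=X[mask]; P=P[(P[:,2]>zlo)&(P[:,2]<zhi)]
    r=cv2.minAreaRect(P[:,:2].astype(np.float32)); return P,r
def rr(a): return np.round(a,1).tolist()
E
python3 - <<'E'
from h import *
for n in("scene","side"):
    z=np.load(f"pics/{n}0.npz"); p,d=z['p'],z['d']; X=cloud(n,p,d)
    hsv=cv2.cvtColor(p,cv2.COLOR_RGB2HSV)
    ok=(X[...,0]>150)&(X[...,0]<950)&(abs(X[...,1])<700)&~np.isnan(X[...,2])
    tab=ok&(abs(X[...,2])<15); print(n,'table z',np.nanmedian(X[...,2][tab]))
    m=(ok&(X[...,2]<200)&((hsv[...,1]<70)|(X[...,2]>12))).astype(np.uint8)
    m=cv2.morphologyEx(m,cv2.MORPH_OPEN,np.ones((2,2)))
    c,l,st,ce=cv2.connectedComponentsWithStats(m)
    for i in range(1,c):
        if st[i,4]<120: continue
        P=X[l==i]; r=cv2.minAreaRect(P[:,:2].astype(np.float32))
        print(st[i].tolist(),'med',rr(np.median(P,0)),'zmax',rr(np.percentile(P[:,2],[2,50,98])),'rect',rr(r[0]),rr(r[1]),round(r[2],1))
E
```

```text
scene table z 0.6079992841038948
[351, 209, 127, 54, 5251] med [nan, nan, nan] zmax [nan, nan, nan] rect [539.8, 228.3] [282.7, 206.5] 73.2
[144, 222, 30, 49, 1214] med [nan, nan, nan] zmax [nan, nan, nan] rect [428.6, -354.9] [51.8, 197.0] 87.0
[246, 224, 52, 48, 1376] med [nan, nan, nan] zmax [nan, nan, nan] rect [513.1, -99.1] [127.5, 72.7] 25.1
[343, 275, 40, 58, 1948] med [nan, nan, nan] zmax [nan, nan, nan] rect [nan, nan] [nan, 0.0] nan
[200, 305, 53, 55, 1816] med [nan, nan, nan] zmax [nan, nan, nan] rect [736.1, -223.5] [55.9, 128.8] 57.0
[85, 320, 110, 27, 1676] med [nan, nan, nan] zmax [nan, nan, nan] rect [678.0, -388.2] [199.3, 60.1] 66.8
[143, 388, 433, 92, 18586] med [nan, nan, nan] zmax [nan, nan, nan] rect [593.0, 106.4] [1314.4, 319.4] 75.2
side table z -0.45408307082012056
[256, 153, 77, 56, 1329] med [nan, nan, nan] zmax [nan, nan, nan] rect [723.1, -356.7] [346.7, 90.7] 77.1
[371, 168, 57, 27, 1127] med [nan, nan, nan] zmax [nan, nan, nan] rect [434.7, -366.0] [156.3, 115.6] 13.0
[334, 215, 65, 34, 1542] med [nan, nan, nan] zmax [nan, nan, nan] rect [513.9, -132.7] [161.6, 90.9] 29.4
[225, 220, 35, 52, 1570] med [nan, nan, nan] zmax [nan, nan, nan] rect [752.1, -22.3] [177.4, 64.9] 82.4
[246, 270, 154, 131, 10596] med [nan, nan, nan] zmax [nan, nan, nan] rect [540.2, 206.0] [306.6, 180.6] 73.6
[248, 368, 94, 38, 266] med [578.5, 353.2, 1.7] zmax [-2.3, 1.7, 6.2] rect [581.8, 352.1] [7.2, 178.4] 74.0
```

```bash
cat >> h.py <<'E'
def load(n,tag='0'):
    z=np.load(f"pics/{n}{tag}.npz"); return z['p'],cloud(n,z['p'],z['d'])
def rect(X,x0,x1,y0,y1,z0,z1,dens=3):
    P=X.reshape(-1,3); P=P[~np.isnan(P[:,0])]
    P=P[(P[:,0]>x0)&(P[:,0]<x1)&(P[:,1]>y0)&(P[:,1]<y1)&(P[:,2]>z0)&(P[:,2]<z1)]
    from scipy.spatial import cKDTree
    t=cKDTree(P[:,:2]); k=np.array([len(a) for a in t.query_ball_point(P[:,:2],6)]); P=P[k>=dens]
    r=cv2.minAreaRect(P[:,:2].astype(np.float32)); return P,r
E
python3 - <<'E'
from h import *
C=[load(n)[1].reshape(-1,3) for n in("scene","side")]
img=np.zeros((600,800,3),np.uint8)
X=np.vstack(C); 
for c,k in zip(C,(0,1)):
    c=c[~np.isnan(c[:,0])]
    u=((c[:,1]+450)).astype(int); v=(c[:,0]-320).astype(int)
    g=(u>=0)&(u<800)&(v>=0)&(v<600)&(c[:,2]>6)&(c[:,2]<120)
    img[v[g],u[g],k]=255; img[v[g],u[g],2]=np.clip(c[g,2]*4,0,255)
cv2.imwrite("pics/top0.png",img)
for nm,a in dict(a_rim=(340,520,-450,-270,30,42),b_top=(430,600,-200,-30,30,42),wall=(560,700,50,400,25,36),floor=(430,700,50,400,5,11),can=(700,820,-80,80,80,100),block=(660,820,-300,-150,30,42)).items():
    for n,c in zip(("scene","side","both"),C+[X]):
        P,r=rect(c,*a); print(nm,n,len(P),'zmed',round(np.median(P[:,2]),1),rr(r[0]),rr(r[1]),round(r[2],1))
E
```

```text
a_rim scene 333 zmed 36.2 [446.7, -357.9] [53.0, 145.8] 86.8
a_rim side 306 zmed 34.2 [448.1, -356.1] [62.1, 143.4] 86.9
a_rim both 641 zmed 35.1 [446.9, -356.1] [62.1, 145.9] 86.9
b_top scene 914 zmed 36.6 [516.0, -108.4] [134.0, 53.5] 24.1
b_top side 830 zmed 35.2 [514.0, -105.2] [131.5, 60.3] 24.2
b_top both 1745 zmed 36.0 [515.3, -106.1] [133.8, 61.0] 22.8
wall scene 569 zmed 30.1 [626.3, 195.2] [273.6, 20.5] 73.7
wall side 680 zmed 28.8 [623.9, 196.3] [277.5, 18.0] 73.7
wall both 1249 zmed 29.4 [625.6, 195.7] [277.5, 21.9] 73.9
floor scene 4041 zmed 8.7 [546.8, 217.9] [273.2, 185.7] 73.6
floor side 8483 zmed 7.4 [546.7, 222.3] [273.6, 184.1] 73.4
floor both 12525 zmed 7.9 [545.8, 220.4] [277.6, 187.9] 73.3
can scene 872 zmed 90.3 [765.4, 23.9] [68.3, 65.9] 73.7
can side 544 zmed 89.0 [760.9, 28.3] [64.1, 69.9] 2.6
can both 1417 zmed 89.8 [763.7, 26.0] [67.8, 72.0] 37.6
block scene 1446 zmed 35.4 [745.9, -231.4] [60.6, 101.8] 58.7
block side 528 zmed 34.1 [744.8, -227.5] [65.5, 105.5] 59.7
block both 1976 zmed 35.2 [745.0, -228.5] [67.2, 107.1] 60.6
```

View pics/top0.png

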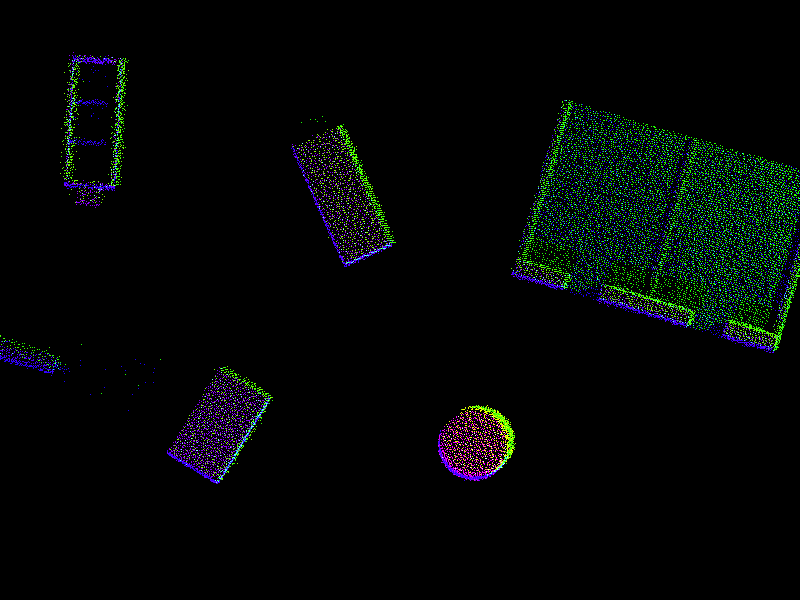

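Tray yaw is about -16.5°, with its centre at (546.5, 220). Shell_b is at (515,-107), tab yaw about 204°. Shell_a is at (438,-356.5), tab yaw about -3°. The sizes match. I'll start with shell_b.

Emit:
drive_tool:
  plan:
    - [[-1,18.3,-35.7,0,-7.1],[-1,18.3,-35.7,0,-7.1],[-1,18.3,-35.7,0,-7.1],[-1,18.3,-35.7,0,-7.1],[-1,18.3,-35.7,0,-7.1],[-1,18.3,-35.7,0,-7.1],[-1,18.3,-35.7,0,-7.1],[-1,18.3,-35.7,0,-7.1],[-1,18.3,-35.7,0,-7.1],[-1,18.3,-35.7,0,-7.1],[-1,18.3,-35.7,0,-7.1],[-1,18.3,-35.7,0,-7.1],[-1,18.3,-35.7,0,-7.1],[-1,18.3,-35.7,0,-7.1],[-1,18.3,-35.7,0,-7.1],[-1,18.3,-35.7,0,-7.1],[-1,18.3,-35.7,0,-7.1],[-1,18.3,-35.7,0,-7.1],[-1,18.3,-35.7,0,-7.1],[-1,18.3,-35.7,0,-7.1]]

```text
clock: 1.82
position: [514.8, -109.0, 231.1]
ee_rot: [-0.207, 0.978, 0.0, -0.0]
contact_force: [1.2, 0.9, -0.0]
gripper_width: 85.3
grasp_force: 0.0
```

Run:
```python
from h import *
s=read_state(); print(rr(np.degrees(s['joints'])),rr(s['position']))
p,d=get_image("wrist"); X=cloud("wrist",p,d); cv2.imwrite("pics/w1.png",p[:,:,::-1])
for z in((28,45),(4,16)):
    P,r=rect(X,420,620,-220,0,*z); print(len(P),np.median(P[:,2]),rr(r[0]),rr(r[1]),r[2])
```

```text
[5.7, 12.4, -13.3, -0.0, -64.2, -71.8] [514.8, -109.0, 231.1]
7448 34.724614490948184 [520.3, -112.7] [128.7, 52.2] 23.336132049560547
406 4.873770955564822 [452.4, -142.0] [17.5, 23.1] 23.38498878479004
```

Emit:
drive_tool:
  plan:
    - [[-1,2,-1,-36,-0.5],[-1,2,-1,-36,0],[-1,0,0,-36,0],[-1,0,0,-22,0],[-1,0,0,0,0]]

```text
clock: 2.28
position: [514.3, -109.0, 96.1]
ee_rot: [-0.205, 0.979, 0.001, -0.006]
contact_force: [-1.1, -1.2, -0.3]
gripper_width: 85.4
grasp_force: 0.0
```

Run:
```python
from h import *
s=read_state(); print(rr(s['position']))
p,d=get_image("wrist"); X=cloud("wrist",p,d); cv2.imwrite("pics/w2.png",p[:,:,::-1])
for z in((28,42),(2,16)):
    P,r=rect(X,420,620,-220,0,*z); print(len(P),np.median(P[:,2]),rr(r[0]),rr(r[1]),r[2])
P=X[(abs(X[...,2])<8)&(X[...,0]>300)&(X[...,0]<620)]; print('table',np.median(P[:,2]))
```

```text
[514.3, -109.0, 96.1]
18620 38.26379551371207 [520.4, -107.3] [130.4, 52.2] 23.950420379638672
45020 2.630034140556411 [520.0, -110.0] [220.0, 200.0] 89.99834442138672
table 2.044972434120183
```

Emit:
drive_tool:
  plan:
    - [[-1,3,1,-30,0.5],[-1,3,1,-30,0],[-1,0,0,-20,0],[-1,0,0,-10,0],[-1,0,0,0,0]]

```text
clock: 2.75
position: [524.4, -106.8, 10.9]
ee_rot: [-0.21, 0.978, 0.0, -0.001]
contact_force: [-1.1, 0.2, 0.9]
gripper_width: 85.1
grasp_force: 0.0
```

Emit:
drive_tool:
  plan:
    - [[-1,-3,-1,-5,0],[1,0,0,0,0],[1,0,0,0,0],[1,0,0,0,0],[1,0,0,0,0],[1,0,0,0,0],[1,0,0,0,0],[1,0,0,0,0]]

```text
clock: 3.42
position: [522.7, -107.9, 7.9]
ee_rot: [-0.21, 0.978, -0.0, 0.001]
contact_force: [-0.6, 1.0, 6.6]
gripper_width: 50.9
grasp_force: 63.8
```

Emit:
drive_tool:
  plan:
    - [[1,0,0,30,0],[1,0,0,30,0],[1,0,0,30,7],[1,0,10,0,7],[1,0,15,0,7],[1,0,17,0,7],[1,0.5,17,0,7],[1,0.5,17,0,7],[1,0.5,17,0,7],[1,0.5,17,0,7],[1,0.5,17,0,7],[1,0.5,17,0,7],[1,0.5,17,0,7],[1,0.5,17,0,7],[1,0.5,17,0,7],[1,0.5,17,0,7],[1,0.5,17,0,7],[1,0.5,17,0,7],[1,0.5,17,0,7],[1,0.5,17,0,7]]

```text
clock: 5.08
position: [528.0, 172.8, 96.3]
ee_rot: [0.967, -0.254, -0.0, 0.0]
contact_force: [-0.1, -0.5, -1.2]
gripper_width: 50.9
grasp_force: 63.4
```

Emit:
drive_tool:
  plan:
    - [[1,0,0,0,7],[1,0,0,0,7],[1,0,0,0,0],[1,0,0,0,0]]

```text
clock: 5.42
position: [528.1, 172.0, 96.2]
ee_rot: [0.99, -0.138, -0.0, 0.0]
contact_force: [0.1, 0.2, -0.8]
gripper_width: 50.8
grasp_force: 63.3
```

Run:
```python
from h import *
s=read_state(); print(rr(s['position']),s['ee_rot'])
p,d=get_image("wrist"); X=cloud("wrist",p,d); cv2.imwrite("pics/w3.png",p[:,:,::-1])
for n in("scene","side"):
    p,d=get_image(n); np.savez(f"pics/{n}1.npz",p=p,d=d); cv2.imwrite(f"pics/{n}1.png",p[:,:,::-1])
    X=cloud(n,p,d)
    P,r=rect(X,430,680,50,260,70,140); print(n,len(P),rr(r[0]),rr(r[1]),r[2],np.percentile(P[:,2],[2,50,98]))
```

```text
[528.1, 172.0, 96.2] [ 9.90368988e-01 -1.38452958e-01 -2.00213480e-04  7.81612073e-05]
scene 1283 [541.8, 168.8] [77.3, 148.7] 85.84773254394531 [ 91.56940047 124.20194342 134.93460514]
side 2121 [538.9, 174.4] [76.5, 151.4] 81.30912780761719 [ 89.13308619 120.71541181 131.90974463]
```

View pics/w3.png

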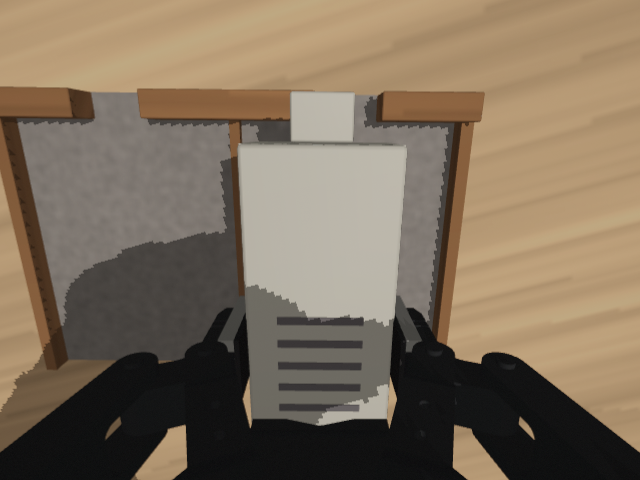

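The wrist view shows the shell held square: tab at (322,115), front edge at row 145, back wall at rows 92-120, and the right notch to the right of the tab, up to column 380. I measure the wall and the shell in this view.

```bash
cat >> h.py <<'E'
def wristtray(zt,lane=-1,save=None):
    """measure held/placed shell against tray in wrist view; zt = expected top z of shell"""
    p,d=get_image("wrist"); X=cloud("wrist",p,d)
    if save: cv2.imwrite(save,p[:,:,::-1])
    hsv=cv2.cvtColor(p,cv2.COLOR_RGB2HSV); u=np.arange(640)[None,:]+0*d; v=np.arange(480)[:,None]+0*d
    brown=(hsv[...,0]<16)&(hsv[...,1]>130)
    W=X[brown&(abs(X[...,2]-29)<6)]
    W=W[~np.isnan(W[:,0])]
    r=cv2.minAreaRect(W[:,:2].astype(np.float32)); print('wall n',len(W),'z',rr(np.median(W[:,2])),rr(r[0]),rr(r[1]),round(r[2],2))
    white=(hsv[...,1]<60)&(hsv[...,2]>70)
    S=X[white&(abs(X[...,2]-zt)<7)]
    r2=cv2.minAreaRect(S[:,:2].astype(np.float32)); print('top n',len(S),'z',rr(np.median(S[:,2])),rr(r2[0]),rr(r2[1]),round(r2[2],2))
    T=X[white&(abs(X[...,2]-zt+30)<7)]
    if len(T)>20:
        r3=cv2.minAreaRect(T[:,:2].astype(np.float32)); print('tab n',len(T),'z',rr(np.median(T[:,2])),rr(r3[0]),rr(r3[1]),round(r3[2],2))
    return X,p,W,S,T
def tf(P,a):
    a=np.radians(a); return np.array(P)[:,:2]@np.array([[np.cos(a),-np.sin(a)],[np.sin(a),np.cos(a)]])
E
python3 - <<'E'
from h import *
X,p,W,S,T=wristtray(124)
for a in(-16,-16.5):
    w,s,t=tf(W,a),tf(S,a),tf(T,a); q=lambda A:rr(np.percentile(A,[1,5,50,95,99],axis=0).T)
    print(a,'wall',q(w),'shell',q(s),'tab',q(t))
    h,e=np.histogram(w[w[:,0]>np.percentile(w[:,0],5)][:,1],bins=np.arange(w[:,1].min(),w[:,1].max()+4,4)); print(rr(e[:1]),h.tolist())
E
```

```text
wall n 9510 z 29.2 [625.8, 189.5] [259.3, 14.5] 73.57
top n 39800 z 123.7 [545.9, 164.3] [58.1, 104.5] 73.64
tab n 3348 z 93.7 [605.4, 149.8] [51.7, 18.0] 73.5
-16 wall [[541.8, 542.6, 549.2, 555.7, 556.7], [227.1, 234.0, 361.8, 472.9, 479.8]] shell [[431.9, 438.4, 492.8, 528.4, 531.1], [285.9, 288.0, 311.1, 334.5, 336.5]] tab [[531.7, 532.0, 540.6, 548.6, 549.3], [298.6, 300.0, 310.9, 321.9, 324.9]]
[225.1] [182, 196, 191, 194, 196, 196, 196, 195, 191, 202, 190, 195, 206, 116, 0, 0, 0, 0, 0, 0, 0, 0, 0, 0, 0, 40, 208, 208, 208, 208, 208, 199, 205, 203, 207, 206, 207, 214, 201, 217, 204, 211, 215, 215, 204, 146, 0, 0, 0, 0, 0, 0, 0, 0, 232, 228, 219, 222, 221, 224, 223, 216, 218, 200, 51]
-16.5 wall [[539.0, 539.5, 546.1, 552.6, 553.2], [231.9, 238.8, 366.6, 477.7, 484.6]] shell [[429.1, 435.7, 490.0, 525.7, 528.4], [290.2, 292.2, 315.4, 338.8, 340.7]] tab [[529.0, 529.4, 537.8, 545.9, 546.6], [303.2, 304.7, 315.6, 326.6, 329.5]]
[229.8] [192, 211, 205, 211, 212, 212, 207, 212, 205, 206, 199, 203, 213, 124, 0, 0, 0, 0, 0, 0, 0, 0, 0, 0, 0, 33, 214, 207, 211, 208, 209, 197, 205, 203, 205, 209, 208, 210, 204, 213, 209, 205, 208, 202, 199, 146, 0, 0, 0, 0, 0, 0, 0, 0, 212, 215, 210, 206, 208, 209, 214, 210, 205, 185, 43]
```

Emit:
drive_tool:
  plan:
    - [[1,0,-8,0,-0.3],[1,0,-7,0,-0.3],[1,0,0,-20,0],[1,0,0,-20,0],[1,0,0,-16,0],[1,0,0,-10,0],[1,0,0,0,0],[1,0,0,0,0]]

```text
clock: 6.28
position: [528.5, 156.7, 30.2]
ee_rot: [0.99, -0.142, -0.0, 0.0]
contact_force: [0.2, 0.2, -0.9]
gripper_width: 51.1
grasp_force: 63.3
```

```bash
cat >> h.py <<'E'
def rep(zt,a=-16.45,save=None):
    s=read_state(); print(rr(s['position']),rr(np.degrees(2*np.arctan2(s['ee_rot'][1],s['ee_rot'][0]))),rr(s['contact_force']))
    X,p,W,S,T=wristtray(zt,save=save); q=lambda A:rr(np.percentile(A,[1,5,50,95,99],axis=0).T)
    for n,A in(('wall',W),('top',S),('tab',T)):
        if len(A)>20: print(n,q(tf(A,a)))
    w=tf(W,a); h,e=np.histogram(w[:,1],bins=np.arange(w[:,1].min(),w[:,1].max()+2,2)); f=h>60
    print('wall block edges',rr(e[1:-1][f[1:]!=f[:-1]]), rr(e[[0,-1]]))
E
python3 - <<'E'
from h import *
rep(58)
E
```

```text
[528.5, 156.7, 30.2] -16.4 [0.2, 0.2, -0.9]
wall n 17450 z 30.1 [615.7, 153.7] [184.5, 14.8] 73.54
top n 40333 z 58.3 [546.3, 149.1] [71.2, 104.7] 73.2
tab n 3371 z 28.4 [606.0, 134.5] [52.1, 18.1] 73.14
wall [[539.6, 540.2, 547.0, 553.4, 554.0], [231.7, 237.6, 338.9, 405.4, 411.3]]
top [[434.2, 440.5, 494.5, 530.7, 533.4], [275.4, 277.5, 301.0, 324.5, 326.6]]
tab [[534.0, 534.5, 542.9, 551.2, 551.9], [288.3, 289.6, 300.5, 311.6, 314.5]]
wall block edges [283.5, 317.5, 413.5] [229.5, 415.5]
```

Emit:
drive_tool:
  plan:
    - [[1,0,0,-6,0.4],[1,0,0,-4,0],[1,0,0,-2,0],[1,0,0,-1,0],[1,0,0,0,0],[1,0,0,0,0]]

```text
clock: 6.83
position: [528.5, 157.2, 17.4]
ee_rot: [0.99, -0.139, 0.0, -0.0]
contact_force: [0.1, -0.2, -1.5]
gripper_width: 50.8
grasp_force: 63.3
```

Emit:
drive_tool:
  plan:
    - [[1,2,-0.6,0,0],[1,1.8,-0.6,0,0],[1,0,0,-0.5,0],[1,0,0,-0.5,0],[1,0,0,0,0],[1,0,0,0,0]]

```text
clock: 7.33
position: [532.1, 155.8, 16.3]
ee_rot: [0.99, -0.139, -0.0, 0.0]
contact_force: [-0.2, -0.0, -1.2]
gripper_width: 50.9
grasp_force: 63.3
```

Run:
```python
from h import *
rep(44)
```

```text
[532.1, 155.8, 16.3] -15.9 [-0.2, -0.0, -1.2]
wall n 20057 z 29.3 [614.4, 150.9] [180.2, 14.7] 73.52
top n 40266 z 43.7 [549.7, 148.0] [70.9, 104.3] 73.5
tab n 54495 z 7.6 [544.7, 203.9] [227.5, 181.7] 73.36
wall [[539.4, 540.0, 546.6, 553.0, 553.6], [231.0, 236.7, 335.8, 399.9, 405.6]]
top [[437.5, 443.9, 497.9, 534.0, 536.8], [275.4, 277.5, 300.9, 324.4, 326.5]]
tab [[388.1, 418.2, 493.6, 543.7, 552.7], [237.7, 244.0, 381.2, 441.1, 453.5]]
wall block edges [284.6, 318.6, 408.6] [228.6, 410.6]
```

Emit:
drive_tool:
  plan:
    - [[1,1,-0.3,0,0],[1,0,0,0,0],[1,0.6,-0.2,0,0],[1,0,0,0,0]]

```text
clock: 7.72
position: [533.8, 155.4, 16.3]
ee_rot: [0.99, -0.139, -0.0, 0.0]
contact_force: [-0.5, 0.0, -1.2]
gripper_width: 51.1
grasp_force: 63.3
```

Emit:
drive_tool:
  plan:
    - [[1,0.6,-0.2,0,0],[1,0,0,0,0]]

```text
clock: 7.88
position: [533.8, 155.2, 16.2]
ee_rot: [0.99, -0.139, -0.001, 0.0]
contact_force: [-2.7, 1.3, -0.9]
gripper_width: 51.0
grasp_force: 63.3
```

Emit:
drive_tool:
  plan:
    - [[1,0.5,-0.15,0,0],[1,0,0,0,0]]

```text
clock: 8.05
position: [533.8, 155.1, 16.2]
ee_rot: [0.99, -0.139, -0.001, 0.0]
contact_force: [-4.9, 2.2, 0.8]
gripper_width: 50.6
grasp_force: 63.4
```

Emit:
drive_tool:
  plan:
    - [[1,0,0,-0.6,0],[1,0,0,0,0],[-0.6,0,0,0,0],[-0.6,0,0,0,0],[-0.6,0,0,0,0],[-0.6,0,0,0,0],[-0.6,0,0,15,0],[-0.6,0,0,30,0],[-0.6,0,0,35,0],[-1,0,0,0,0]]

```text
clock: 8.88
position: [539.4, 156.9, 102.4]
ee_rot: [0.99, -0.138, 0.006, -0.003]
contact_force: [0.3, 0.6, 0.1]
gripper_width: 78.6
grasp_force: 0.0
```

Run:
```python
from h import *
rep(44,save="pics/w4.png")
print(rr(np.degrees(read_state()['joints'])))
```

```text
[539.4, 156.9, 102.4] -15.8 [0.3, 0.6, 0.1]
wall n 8611 z 26.1 [623.8, 188.8] [259.4, 14.3] 73.44
top n 18301 z 40.5 [537.6, 153.5] [52.2, 130.8] 73.43
tab n 1235 z 10.2 [526.8, 125.4] [187.8, 67.9] 18.78
wall [[537.8, 538.4, 544.8, 551.1, 551.7], [230.2, 237.7, 356.4, 475.4, 482.9]]
top [[409.3, 415.7, 483.2, 532.7, 536.6], [274.1, 276.2, 299.5, 322.8, 324.8]]
tab [[537.4, 537.8, 546.0, 554.0, 554.6], [287.4, 288.4, 299.1, 310.0, 311.2]]
wall block edges [282.1, 318.1, 410.1, 446.1, 484.1] [228.1, 488.1]
[32.8, 23.0, -19.1, 0.1, -47.3, 41.2]
```

Shell_b sits flush in the right lane (top edge 537 against wall 538, same yaw). Next is shell_a: I look from above it first.

Emit:
drive_tool:
  plan:
    - [[-1,-3.7,-10,30,1],[-1,-3.7,-25,30,1],[-1,-3.7,-36,20,1],[-1,-3.7,-37,0,1],[-1,-3.7,-37,0,1],[-1,-3.7,-37,0,1],[-1,-3.7,-37,0,1],[-1,-3.7,-37,0,1],[-1,-3.7,-37,0,1],[-1,-3.7,-37,0,1],[-1,-3.7,-37,0,1],[-1,-3.7,-37,0,1],[-1,-3.7,-37,0,0.6],[-1,-3.7,-37,0,0],[-1,-3.7,-35,0,0],[-1,-3.7,-20,0,0],[-1,0,0,0,0],[-1,0,0,0,0]]

```text
clock: 10.43
position: [474.8, -378.8, 174.3]
ee_rot: [1.0, -0.031, -0.001, -0.001]
contact_force: [-0.4, 0.6, -0.1]
gripper_width: 85.2
grasp_force: 0.0
```

Run:
```python
from h import *
s=read_state(); print(rr(s['position']),rr(np.degrees(2*np.arctan2(s['ee_rot'][1],s['ee_rot'][0]))),rr(np.degrees(s['joints'])))
p,d=get_image("wrist"); X=cloud("wrist",p,d); cv2.imwrite("pics/w5.png",p[:,:,::-1])
hsv=cv2.cvtColor(p,cv2.COLOR_RGB2HSV); white=(hsv[...,1]<60)&(hsv[...,2]>60)
P,r=rect(np.where(white[...,None],X,np.nan),340,580,-450,-270,29,43); print(len(P),rr(np.median(P[:,2])),rr(r[0]),rr(r[1]),r[2])
```

```text
[474.8, -378.8, 174.3] -3.5 [-23.3, 22.9, -6.7, -0.0, -60.4, 109.9]
3182 35.5 [453.2, -355.6] [51.6, 148.3] 86.76884460449219
```

View pics/w5.png

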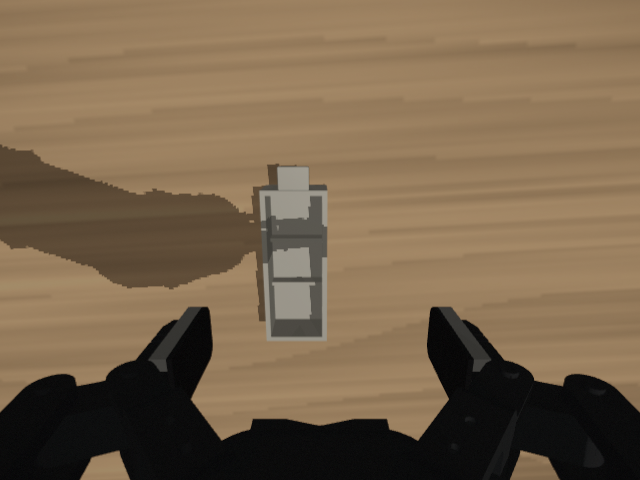

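The wrist view shows shell_a hollow up, tab at (292,178), body from (262,190) to (326,340); its size (148 × 52) matches. I grip near the tab end.

Emit:
drive_tool:
  plan:
    - [[-1,9,10,-20,0.3],[-1,10,11,-30,0],[-1,0,0,-36,0],[-1,0,0,-30,0],[-1,0,0,-10,0],[-1,0,0,0,0],[-1,0,0,0,0]]

```text
clock: 11.07
position: [495.5, -356.7, 50.5]
ee_rot: [1.0, -0.026, 0.0, 0.0]
contact_force: [-0.0, 0.6, 0.4]
gripper_width: 85.0
grasp_force: 0.0
```

Run:
```python
from h import *
s=read_state(); print(rr(s['position']),rr(np.degrees(2*np.arctan2(s['ee_rot'][1],s['ee_rot'][0]))))
p,d=get_image("wrist"); X=cloud("wrist",p,d)
hsv=cv2.cvtColor(p,cv2.COLOR_RGB2HSV); white=(hsv[...,1]<60)&(hsv[...,2]>60)
P,r=rect(np.where(white[...,None],X,np.nan),340,580,-450,-270,29,43); print(len(P),rr(np.median(P[:,2])),rr(r[0]),rr(r[1]),r[2],rr(cv2.boxPoints(r)))
```

```text
[495.5, -356.7, 50.5] -2.9
6146 36.2 [476.1, -358.7] [52.2, 103.9] 86.47621154785156 [[422.6000061035156, -381.6000061035156], [526.2999877929688, -388.0], [529.5, -335.8999938964844], [425.79998779296875, -329.5]]
```

Emit:
drive_tool:
  plan:
    - [[-1,0,-1.5,-20,-0.5],[-1,0,0,-15,0],[-1,0,0,-9,0],[-1,0,0,-1,0],[1,0,0,0,0],[1,0,0,0,0],[1,0,0,0,0],[1,0,0,0,0],[1,0,0,0,0],[1,0,0,0,0],[1,0,0,0,0]]

```text
clock: 12.03
position: [496.0, -359.1, 6.5]
ee_rot: [1.0, -0.031, 0.001, 0.001]
contact_force: [0.6, 1.0, 6.1]
gripper_width: 51.4
grasp_force: 63.8
```

Emit:
drive_tool:
  plan:
    - [[1,0,0,15,0],[1,0,0,15,0],[1,-5,0,15,0],[1,-5,0,15,0],[1,0,0,20,0],[1,0,0,20,0],[1,0,0,20,0],[1,0,0,20,0],[1,0,0,0,0],[1,0,0,0,0]]

```text
clock: 12.87
position: [484.9, -358.3, 145.4]
ee_rot: [1.0, -0.031, 0.001, 0.0]
contact_force: [-0.8, -0.1, -1.9]
gripper_width: 51.1
grasp_force: 63.2
```

Run:
```python
from h import *
for n in("side","wrist"):
    p,d=get_image(n); X=cloud(n,p,d)
    hsv=cv2.cvtColor(p,cv2.COLOR_RGB2HSV); white=(hsv[...,1]<60)&(hsv[...,2]>60)
    P=np.where(white[...,None],X,np.nan).reshape(-1,3); P=P[~np.isnan(P[:,0])]; P=P[(abs(P[:,0]-450)<120)&(abs(P[:,1]+357)<45)&(P[:,2]>12)&(P[:,2]<200)]
    print(n,len(P),rr(np.percentile(P,[1,50,99],axis=0))if len(P) else'')
    if n=="side": cv2.imwrite("pics/s6.png",cv2.resize(p[60:260,280:520,::-1],None,fx=2.5,fy=2.5))
```

```text
side 1027 [[367.2, -383.5, 139.3], [424.9, -330.9, 162.0], [507.0, -320.5, 176.4]]
wrist 21258 [[426.9, -387.8, 139.1], [472.5, -357.3, 155.7], [514.8, -330.6, 178.0]]
```

View pics/s6.png

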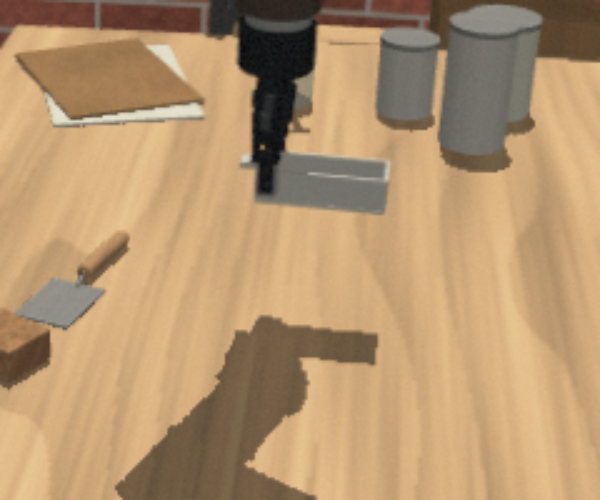

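The grip holds the shell rigidly level, so it didn't swing. I'll try easing the grip force with a partial closure.

Emit:
drive_tool:
  plan:
    - [[0.3,0,0,0,0],[0.3,0,0,0,0],[0.3,0,0,0,0]]

```text
clock: 13.22
position: [484.3, -358.2, 143.6]
ee_rot: [1.0, -0.031, -0.001, -0.0]
contact_force: [-0.5, 0.2, -0.5]
gripper_width: 51.0
grasp_force: 63.2
```

Emit:
drive_tool:
  plan:
    - [[0,0,0,0,0],[0,0,0,0,0],[0,0,0,0,0]]

```text
clock: 13.47
position: [484.7, -358.4, 144.5]
ee_rot: [1.0, -0.031, -0.0, -0.0]
contact_force: [-0.2, -0.1, -1.5]
gripper_width: 51.0
grasp_force: 63.2
```

Emit:
drive_tool:
  plan:
    - [[-0.08,0,0,0,0],[-0.08,0,0,0,0],[-0.08,0,0,0,0]]

```text
clock: 13.72
position: [484.7, -358.5, 144.8]
ee_rot: [1.0, -0.031, 0.0, 0.0]
contact_force: [0.2, -0.2, -1.2]
gripper_width: 50.9
grasp_force: 63.2
```

Emit:
drive_tool:
  plan:
    - [[-0.08,0,0,-20,0],[-0.12,0,0,0,0],[-0.12,0,0,0,0],[-0.12,0,0,0,0]]

```text
clock: 14.05
position: [484.9, -358.7, 125.2]
ee_rot: [1.0, -0.031, 0.0, 0.0]
contact_force: [-0.1, 0.5, -1.7]
gripper_width: 51.4
grasp_force: 63.0
```

Emit:
drive_tool:
  plan:
    - [[-0.15,0,0,0,0],[-0.15,0,0,0,0],[-0.15,0,0,0,0]]

```text
clock: 14.3
position: [485.0, -358.6, 125.4]
ee_rot: [1.0, -0.031, 0.001, 0.0]
contact_force: [0.1, -0.1, -2.0]
gripper_width: 51.0
grasp_force: 63.0
```

Emit:
drive_tool:
  plan:
    - [[-0.17,0,0,0,0],[-0.17,0,0,0,0],[-0.17,0,0,0,0]]

```text
clock: 14.55
position: [484.7, -358.5, 124.8]
ee_rot: [1.0, -0.031, 0.0, 0.0]
contact_force: [0.1, -0.0, -1.4]
gripper_width: 51.0
grasp_force: 63.0
```

Emit:
drive_tool:
  plan:
    - [[-0.185,0,0,0,0],[-0.185,0,0,0,0]]

```text
clock: 14.72
position: [484.7, -358.5, 124.7]
ee_rot: [1.0, -0.031, -0.0, 0.0]
contact_force: [-0.2, -0.2, -1.4]
gripper_width: 51.2
grasp_force: 63.0
```

Emit:
drive_tool:
  plan:
    - [[-0.195,0,0,0,0],[-0.195,0,0,0,0]]

```text
clock: 14.88
position: [484.7, -358.4, 124.7]
ee_rot: [1.0, -0.031, -0.0, -0.0]
contact_force: [-0.2, -1.0, -1.6]
gripper_width: 51.0
grasp_force: 53.5
```

Emit:
drive_tool:
  plan:
    - [[-0.2,0,0,0,0],[-0.2,0,0,0,0]]

```text
clock: 15.05
position: [484.7, -358.5, 124.7]
ee_rot: [1.0, -0.031, -0.0, -0.0]
contact_force: [0.1, 0.9, -1.5]
gripper_width: 51.7
grasp_force: 42.1
```

Emit:
drive_tool:
  plan:
    - [[-0.205,0,0,0,0],[-0.205,0,0,0,0]]

```text
clock: 15.22
position: [484.7, -358.4, 124.7]
ee_rot: [1.0, -0.031, -0.0, -0.0]
contact_force: [1.0, 0.2, -2.4]
gripper_width: 51.5
grasp_force: 30.9
```

The force can be dialled, at about 2.2 N per 0.001 of closure. I continue toward roughly 10 N.

Emit:
drive_tool:
  plan:
    - [[-0.21,0,0,0,0],[-0.21,0,0,0,0]]

```text
clock: 15.38
position: [484.7, -358.4, 124.7]
ee_rot: [1.0, -0.031, -0.0, -0.0]
contact_force: [0.5, -0.1, -2.2]
gripper_width: 51.6
grasp_force: 20.3
```

Emit:
drive_tool:
  plan:
    - [[-0.213,0,0,0,0],[-0.213,0,0,0,0],[-0.213,0,0,0,0]]

```text
clock: 15.63
position: [484.7, -358.5, 124.7]
ee_rot: [1.0, -0.031, 0.0, 0.0]
contact_force: [0.2, -0.7, -2.1]
gripper_width: 51.7
grasp_force: 14.5
```

```bash
cat >> h.py <<'E'
def tilt():
    p,d=get_image("side"); X=cloud("side",p,d)
    hsv=cv2.cvtColor(p,cv2.COLOR_RGB2HSV); white=(hsv[...,1]<60)&(hsv[...,2]>60)
    s=read_state()['position']
    P=np.where(white[...,None],X,np.nan).reshape(-1,3); P=P[~np.isnan(P[:,0])]; P=P[(abs(P[:,0]-s[0]+30)<150)&(abs(P[:,1]-s[1])<50)&(P[:,2]>5)&(P[:,2]<s[2]+70)]
    r=cv2.minAreaRect(P[:,[0,2]].astype(np.float32)); print('xz rect',len(P),rr(r[0]),rr(r[1]),round(r[2],1),rr(np.percentile(P,[1,50,99],axis=0)))
    return p
E
python3 - <<'E'
from h import *
tilt()
E
```

```text
xz rect 1010 [437.7, 144.1] [53.2, 148.0] 89.9 [[366.5, -383.4, 119.6], [424.4, -330.8, 141.3], [506.6, -320.5, 158.2]]
```

Emit:
drive_tool:
  plan:
    - [[-0.2155,0,0,0,0],[-0.2155,0,0,0,0],[-0.2155,0,0,0,0]]

```text
clock: 15.93
position: [484.7, -358.4, 124.7]
ee_rot: [1.0, -0.031, -0.0, -0.0]
contact_force: [-0.0, -0.0, -2.3]
gripper_width: 52.0
grasp_force: 9.9
```

Run:
```python
from h import *
tilt()
```

```text
xz rect 1004 [438.7, 140.0] [147.7, 54.5] 9.1 [[366.5, -383.0, 119.6], [424.3, -330.9, 141.8], [506.1, -320.6, 157.8]]
```

Emit:
drive_tool:
  plan:
    - [[-0.217,0,0,0,0],[-0.217,0,0,0,0],[-0.217,0,0,0,0],[-0.217,0,0,0,0]]

```text
clock: 16.32
position: [484.9, -358.6, 125.0]
ee_rot: [1.0, -0.031, 0.0, 0.0]
contact_force: [-0.2, -0.2, -1.1]
gripper_width: 51.6
grasp_force: 0.5
```

Run:
```python
from h import *
tilt()
```

```text
xz rect 874 [474.4, 82.9] [163.4, 48.6] 73.8 [[431.8, -383.1, 9.1], [468.4, -332.5, 71.6], [506.7, -321.8, 155.6]]
```

Emit:
drive_tool:
  plan:
    - [[-0.21,0,0,0,0],[-0.2,0,0,0,0],[0,0,0,0,0],[0,0,0,0,0]]

```text
clock: 16.7
position: [485.4, -358.8, 125.6]
ee_rot: [1.0, -0.031, 0.001, 0.001]
contact_force: [-0.3, -0.2, 3.1]
gripper_width: 48.3
grasp_force: 61.3
```

Run:
```python
from h import *
p=tilt(); cv2.imwrite("pics/s7.png",cv2.resize(p[60:260,280:520,::-1],None,fx=2.5,fy=2.5))
```

```text
xz rect 875 [474.3, 82.4] [162.2, 46.2] 72.2 [[431.8, -383.4, 8.4], [468.7, -332.9, 71.8], [506.9, -322.2, 155.2]]
```

View pics/s7.png

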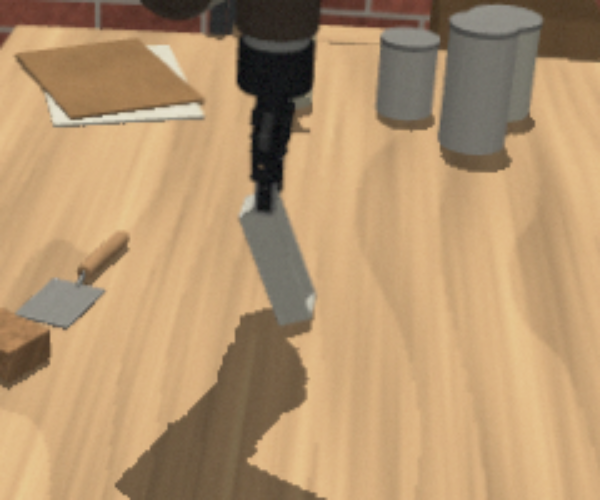

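The shell now hangs with its plain end down, bottom at about (295,325), tilted about 17°, closed face toward +x. I lower it until its bottom corner touches the table.

Emit:
drive_tool:
  plan:
    - [[0,0,0,-4,0],[0,0,0,0,0]]

```text
clock: 16.92
position: [488.5, -359.6, 124.7]
ee_rot: [1.0, -0.03, 0.005, 0.002]
contact_force: [2.0, 3.4, 13.1]
gripper_width: 48.6
grasp_force: 62.3
```

Emit:
drive_tool:
  plan:
    - [[0,0,0,-2,0],[0,0,0,0,0]]

```text
clock: 17.08
position: [489.9, -359.8, 124.4]
ee_rot: [1.0, -0.03, 0.006, 0.003]
contact_force: [3.1, 4.0, 18.3]
gripper_width: 48.5
grasp_force: 62.6
```

Run:
```python
from h import *
tilt()
```

```text
xz rect 884 [477.1, 81.4] [160.1, 47.6] 70.9 [[432.3, -384.1, 9.1], [470.8, -333.3, 70.6], [511.2, -324.4, 153.2]]
```

Emit:
drive_tool:
  plan:
    - [[0,0,0,4,0],[0,-5,0,0.5,0],[0,-5,0,0.5,0],[0,0,0,0,0]]

```text
clock: 17.47
position: [476.3, -358.8, 126.4]
ee_rot: [1.0, -0.031, 0.003, 0.001]
contact_force: [1.0, 3.5, 11.0]
gripper_width: 48.6
grasp_force: 65.4
```

Run:
```python
from h import *
tilt()
```

```text
xz rect 851 [468.8, 83.2] [159.7, 45.6] 75.9 [[430.6, -384.2, 8.9], [464.2, -332.7, 73.0], [499.1, -321.8, 154.3]]
```

Emit:
drive_tool:
  plan:
    - [[0,-5,0,0.3,0],[0,-5,0,0,0],[0,-5,0,0,0],[0,-5,0,0,0],[0,0,0,0,0]]

```text
clock: 17.93
position: [456.9, -358.9, 126.7]
ee_rot: [1.0, -0.03, 0.004, 0.001]
contact_force: [1.9, 3.5, 9.4]
gripper_width: 48.7
grasp_force: 68.3
```

Run:
```python
from h import *
tilt()
```

```text
xz rect 791 [457.5, 84.4] [163.2, 40.1] 82.1 [[428.8, -383.2, 6.3], [454.5, -332.5, 74.5], [480.9, -323.9, 152.3]]
```

Emit:
drive_tool:
  plan:
    - [[0,-5,0,0,0],[0,-5,0,0,0],[0,-5,0,0,0],[0,0,0,0,0]]

```text
clock: 18.32
position: [440.5, -359.0, 125.5]
ee_rot: [1.0, -0.031, 0.002, 0.001]
contact_force: [1.3, 1.7, 5.9]
gripper_width: 48.8
grasp_force: 65.5
```

Run:
```python
from h import *
p=tilt(); cv2.imwrite("pics/s8.png",cv2.resize(p[90:250,320:480,::-1],None,fx=3.5,fy=3.5))
```

```text
xz rect 736 [448.3, 83.3] [156.4, 39.4] 88.6 [[428.3, -380.8, 6.1], [448.8, -332.3, 75.4], [468.0, -323.4, 153.9]]
```

View pics/s8.png

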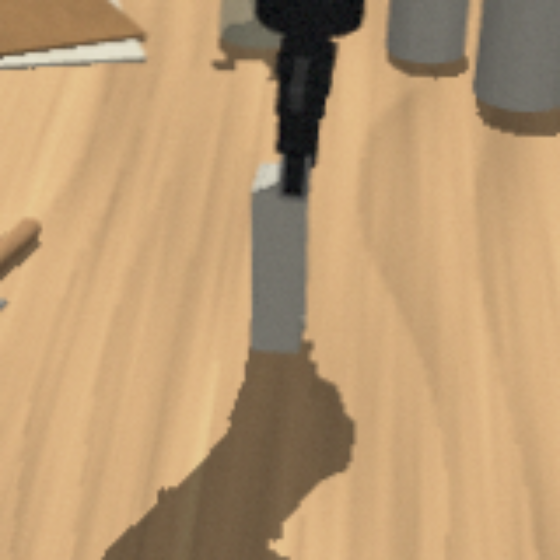

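The shell stands upright on its plain end: body from (252,190) to (305,350), fingers at the top. I keep going and tip it toward -x in a controlled arc.

Emit:
drive_tool:
  plan:
    - [[0,-7,0,0,0],[0,-7,0,0,0],[0,-8,0,0,0],[0,-7,0,-1,0],[0,-7,0,-1.5,0],[0,-8,0,-2,0],[0,0,0,0,0]]

```text
clock: 18.95
position: [395.2, -359.4, 122.1]
ee_rot: [1.0, -0.031, 0.001, 0.001]
contact_force: [-0.3, 0.9, 12.4]
gripper_width: 48.6
grasp_force: 65.7
```

Run:
```python
from h import *
tilt()
```

```text
xz rect 706 [416.0, 84.1] [41.2, 163.9] 11.6 [[386.2, -376.5, 7.0], [420.7, -333.0, 79.8], [447.6, -324.3, 152.0]]
```

Emit:
drive_tool:
  plan:
    - [[0,-7,0,-1.5,0],[0,-7,0,-2.5,0],[0,-7,0,-3,0],[0,-7,0,-3.5,0],[0,-6,0,-4,0],[0,-6,0,-4,0],[0,0,0,0,0]]

```text
clock: 19.58
position: [350.5, -358.5, 103.5]
ee_rot: [1.0, -0.031, -0.004, -0.0]
contact_force: [-11.7, 1.8, 26.4]
gripper_width: 48.4
grasp_force: 83.8
```

Run:
```python
from h import *
tilt()
```

```text
xz rect 881 [390.6, 76.1] [41.5, 156.1] 34.6 [[342.6, -380.3, 10.8], [397.2, -333.0, 74.4], [443.0, -324.3, 128.6]]
```

Emit:
drive_tool:
  plan:
    - [[0,-8,0,-2,0],[0,-7,0,-5,0],[0,-7,0,-7,0],[0,-6,0,-7,0],[0,-5,0,-8,0],[0,-5,0,-8,0],[0,0,0,0,0]]

```text
clock: 20.22
position: [313.6, -356.9, 62.1]
ee_rot: [0.999, -0.032, -0.003, -0.002]
contact_force: [-3.2, 0.7, 4.5]
gripper_width: 48.8
grasp_force: 69.6
```

Run:
```python
from h import *
tilt()
```

```text
xz rect 969 [370.8, 54.9] [42.4, 151.0] 61.9 [[306.8, -382.1, 8.4], [376.7, -333.8, 58.9], [433.3, -323.5, 95.6]]
```

Emit:
drive_tool:
  plan:
    - [[0,-4,0,-7,0],[0,-4,0,-7,0],[0,-3,0,-8,0],[0,-3,0,-8,0],[0,0,0,0,0]]

```text
clock: 20.68
position: [302.2, -357.5, 32.0]
ee_rot: [1.0, -0.031, -0.002, -0.001]
contact_force: [-1.1, -0.2, 1.4]
gripper_width: 47.3
grasp_force: 61.4
```

Run:
```python
from h import *
tilt()
```

```text
xz rect 897 [357.4, 41.5] [40.3, 138.3] 75.5 [[295.4, -383.4, 9.8], [365.2, -335.6, 46.1], [421.2, -323.3, 68.7]]
```

Emit:
drive_tool:
  plan:
    - [[0,-1,0,-6,0],[0,-1,0,-6,0],[0,0,0,0,0],[-0.3,0,0,0,0],[-0.5,0,0,0,0],[-0.7,0,0,0,0],[-1,0,0,0,0],[-1,0,0,25,0],[-1,0,0,40,0],[-1,0,0,40,0],[-1,0,0,40,0],[-1,0,0,0,0]]

```text
clock: 21.73
position: [305.7, -361.7, 175.3]
ee_rot: [1.0, -0.03, 0.007, 0.005]
contact_force: [0.7, -0.5, 0.0]
gripper_width: 85.4
grasp_force: 0.0
```

Run:
```python
from h import *
s=read_state(); print(rr(s['position']),rr(np.degrees(s['joints'])))
for n in("scene","side","wrist"):
    p,d=get_image(n); X=cloud(n,p,d); cv2.imwrite(f"pics/{n}9.png",p[:,:,::-1])
    hsv=cv2.cvtColor(p,cv2.COLOR_RGB2HSV); white=(hsv[...,1]<60)&(hsv[...,2]>60)
    Y=np.where(white[...,None],X,np.nan)
    for z in((29,43),(6,16)):
        try:
            P,r=rect(Y,250,500,-440,-280,*z); print(n,z,len(P),rr(np.median(P[:,2])),rr(r[0]),rr(r[1]),round(r[2],1))
        except Exception as e: print(n,z,e)
```

```text
[305.7, -361.7, 175.3] [-30.0, 9.8, -25.6, 0.2, -53.6, 116.4]
scene (29, 43) 715 36.9 [376.4, -360.0] [50.2, 130.8] 89.0
scene (6, 16) 78 11.0 [438.7, -360.9] [49.8, 8.2] 87.6
side (29, 43) 536 34.6 [372.5, -357.0] [59.2, 128.5] 89.3
side (6, 16) 169 11.0 [365.6, -333.9] [141.7, 18.5] 2.0
wrist (29, 43) 13372 33.2 [374.3, -358.7] [51.7, 129.2] 89.4
wrist (6, 16) 0 nan [0.0, 0.0] [0.0, 0.0] 0.0
  return _methods._mean(a, axis=axis, dtype=dtype,
  ret = ret.dtype.type(ret / rcount)
```

Shell_a is now hollow down at (374.5,-359), tab toward the robot. I regrip it at its centre.

Emit:
drive_tool:
  plan:
    - [[-1,34,1.5,-20,1.4],[-1,35,1.5,-20,1.4],[-1,0,0,-36,0],[-1,0,0,-36,0],[-1,0,0,-25,0],[-1,0,0,0,0],[-1,0,0,0,0]]

```text
clock: 22.47
position: [369.0, -354.7, 27.9]
ee_rot: [1.0, -0.006, -0.003, -0.001]
contact_force: [0.1, 0.0, -0.2]
gripper_width: 85.3
grasp_force: 0.0
```

Emit:
drive_tool:
  plan:
    - [[-1,0,0,-18,0],[-1,0,0,-7,0],[-1,0,0,0,0]]

```text
clock: 22.72
position: [370.3, -355.3, 4.9]
ee_rot: [1.0, -0.007, -0.001, -0.0]
contact_force: [0.2, -0.3, -0.4]
gripper_width: 85.5
grasp_force: 0.0
```

Emit:
drive_tool:
  plan:
    - [[-1,3.5,-3,2,0],[1,0,0,0,0],[1,0,0,0,0],[1,0,0,0,0],[1,0,0,0,0],[1,0,0,0,0],[1,0,0,0,0],[1,0,0,0,0]]

```text
clock: 23.38
position: [375.0, -359.0, 8.3]
ee_rot: [1.0, -0.006, 0.001, 0.001]
contact_force: [0.3, -0.0, 6.1]
gripper_width: 50.9
grasp_force: 63.6
```

Emit:
drive_tool:
  plan:
    - [[1,0,0,33,0],[1,0,0,33,0],[1,0,0,34,-7],[1,6.8,10,0,-7],[1,6.8,23,0,-7],[1,6.8,23,0,-7],[1,6.8,23,0,-7],[1,6.8,23,0,-7],[1,6.8,23,0,-7],[1,6.8,23,0,-7],[1,6.8,23,0,-7],[1,6.8,23,0,-7],[1,6.8,23,0,-7],[1,6.8,23,0,-7],[1,6.8,23,0,-7],[1,6.8,23,0,-7],[1,6.8,23,0,-7],[1,6.8,23,0,-7],[1,6.8,23,0,-7],[1,6.8,23,0,-7]]

```text
clock: 25.05
position: [489.3, 20.6, 106.8]
ee_rot: [-0.445, 0.895, 0.0, -0.0]
contact_force: [0.7, 0.4, -0.4]
gripper_width: 50.8
grasp_force: 63.6
```

Emit:
drive_tool:
  plan:
    - [[1,6.8,23,0,-7],[1,6.8,23,0,-7],[1,6.8,23,0,-7],[1,6.8,23,0,-7],[1,6.8,23,0,-7],[1,6.8,23,0,-7],[1,6.8,23,0,-7],[1,6.8,23,0,-7],[1,6.8,23,0,-7],[1,6.8,23,0,-7],[1,6,20,0,0],[1,0,0,0,0],[1,0,0,0,0]]

```text
clock: 26.13
position: [563.2, 270.1, 106.1]
ee_rot: [0.145, 0.989, -0.001, -0.001]
contact_force: [-0.6, -0.6, -1.3]
gripper_width: 51.2
grasp_force: 63.6
```

Run:
```python
from h import *
rep(136,save="pics/w10.png")
print(rr(np.degrees(read_state()['joints'])))
```

```text
[563.2, 270.1, 106.1] 163.3 [-0.6, -0.6, -1.3]
wall n 1091 z 29.3 [593.1, 82.1] [38.4, 15.1] 72.73
top n 36920 z 133.1 [549.1, 274.1] [63.9, 99.2] 73.55
tab n 286 z 107.0 [519.8, 298.6] [79.4, 36.0] 29.9
wall [[538.4, 538.8, 543.8, 551.4, 552.3], [229.3, 230.6, 246.1, 261.7, 263.4]]
top [[400.0, 402.6, 437.9, 489.8, 494.8], [393.2, 395.2, 418.3, 441.9, 443.9]]
tab [[399.4, 399.4, 399.5, 399.5, 453.7], [392.9, 394.9, 418.6, 442.6, 449.3]]
wall block edges [231.6, 233.6, 235.6, 239.6, 241.6, 247.6, 249.6, 261.6] [227.6, 267.6]
[40.4, 28.3, -8.8, -0.0, -53.1, -147.1]
```

Emit:
drive_tool:
  plan:
    - [[1,3,4.7,0,0],[1,3,4.7,0,0],[1,0,0,-20,0],[1,0,0,-20,0],[1,0,0,-20,0],[1,0,0,-10,0],[1,0,0,0,0],[1,0,0,0,0]]

```text
clock: 26.85
position: [570.2, 278.8, 37.1]
ee_rot: [0.146, 0.989, -0.0, 0.0]
contact_force: [-0.3, 0.3, -1.5]
gripper_width: 50.9
grasp_force: 63.6
```

Run:
```python
from h import *
s=read_state(); print('tcp',rr(s['position']),rr(tf(s['position'][None],-16.45)))
out=[]
for n in("scene","side"):
    p,d=get_image(n); X=cloud(n,p,d)
    hsv=cv2.cvtColor(p,cv2.COLOR_RGB2HSV); white=(hsv[...,1]<60)&(hsv[...,2]>60); brown=(hsv[...,0]<16)&(hsv[...,1]>150)
    F=tf(X.reshape(-1,3),-16.45); F=np.c_[F,X.reshape(-1,3)[:,2]]; w=white.ravel(); b=brown.ravel()
    q=lambda m:(int(m.sum()),rr(np.percentile(F[m],[2,50,98],axis=0).T)) if m.sum()>5 else int(m.sum())
    L=(F[:,1]>380)&(F[:,1]<470); R=(F[:,1]>260)&(F[:,1]<340)
    print(n,'wall',q(b&(abs(F[:,2]-30)<4)&(F[:,0]>525)&(F[:,0]<570)&(F[:,1]>200)&(F[:,1]<520)))
    print(' a top',q(w&L&(abs(F[:,2]-55)<6)&(F[:,0]>380)&(F[:,0]<570)),' a tab',q(w&L&(abs(F[:,2]-25)<7)&(F[:,0]>535)&(F[:,0]<580)))
    print(' b top',q(w&R&(abs(F[:,2]-44)<5)&(F[:,0]>380)&(F[:,0]<570)),' b tab',q(w&R&(abs(F[:,2]-13)<5)&(F[:,0]>545)&(F[:,0]<580)))
    c=p[170:320,300:520] if n=="scene" else p[210:410,220:440]
    out.append(cv2.resize(c[:,:,::-1],(400,300)))
cv2.imwrite("pics/c11.png",np.hstack(out))
```

```text
tcp [570.2, 278.8, 37.1] [[467.9, 428.8]]
scene wall (413, [[539.2, 548.8, 554.2], [230.3, 363.9, 496.0], [26.2, 30.1, 32.9]])
 a top (129, [[485.4, 531.2, 534.2], [401.8, 420.6, 452.5], [49.4, 55.1, 60.7]])  a tab 5
 b top (788, [[411.1, 481.3, 537.4], [273.5, 298.5, 323.5], [40.5, 44.7, 47.3]])  b tab (52, [[545.2, 551.6, 556.1], [286.9, 300.7, 316.0], [8.3, 13.7, 17.6]])
side wall 3
 a top (339, [[400.5, 438.3, 529.8], [410.0, 455.2, 463.3], [49.1, 55.2, 60.8]])  a tab 2
 b top (810, [[406.5, 446.4, 489.2], [275.6, 302.9, 327.6], [39.8, 43.2, 45.8]])  b tab 0
```

View pics/c11.png

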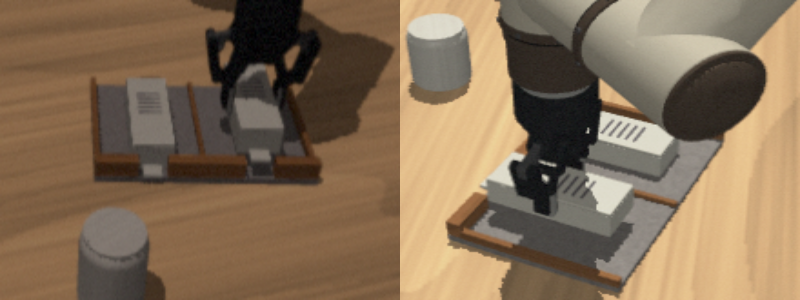

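The scene crop shows shell_b's tab through its notch at (153,170), and shell_a's tab at (260,162), centred between the wall blocks at 245 and 275. Now I lower it.

Emit:
drive_tool:
  plan:
    - [[1,0,0,-8,0],[1,0,0,-6,0],[1,0,0,-4,0],[1,0,0,-1.5,0],[1,0,0,0,0],[1,0,0,0,0]]

```text
clock: 27.45
position: [569.9, 278.9, 17.4]
ee_rot: [0.145, 0.989, -0.0, -0.0]
contact_force: [0.4, 0.3, -2.1]
gripper_width: 51.2
grasp_force: 63.7
```

Emit:
drive_tool:
  plan:
    - [[1,0,0,-0.5,0],[1,0.8,-0.2,-0.3,0],[1,0.8,-0.2,0,0],[1,0,0,0,0]]

```text
clock: 27.78
position: [571.7, 278.6, 16.8]
ee_rot: [0.146, 0.989, 0.0, 0.0]
contact_force: [0.0, -0.1, -1.3]
gripper_width: 50.9
grasp_force: 63.7
```

Emit:
drive_tool:
  plan:
    - [[1,0.8,-0.2,0,0],[1,0,0,0,0],[1,0,0,0,0]]

```text
clock: 28.03
position: [572.3, 278.3, 16.7]
ee_rot: [0.146, 0.989, 0.0, 0.0]
contact_force: [-0.5, 0.1, -1.3]
gripper_width: 51.4
grasp_force: 63.7
```

Emit:
drive_tool:
  plan:
    - [[1,0.8,-0.2,0,0],[1,0,0,0,0],[1,0,0,0,0]]

```text
clock: 28.28
position: [573.0, 278.1, 16.7]
ee_rot: [0.146, 0.989, -0.0, -0.0]
contact_force: [0.7, -0.4, -1.5]
gripper_width: 51.1
grasp_force: 63.7
```

Emit:
drive_tool:
  plan:
    - [[1,0.8,-0.2,0,0],[1,0,0,0,0],[1,0,0,0,0]]

```text
clock: 28.53
position: [573.8, 277.9, 16.7]
ee_rot: [0.146, 0.989, -0.0, -0.0]
contact_force: [0.7, 0.1, -1.5]
gripper_width: 51.1
grasp_force: 63.7
```

Emit:
drive_tool:
  plan:
    - [[1,0.8,-0.2,0,0],[1,0,0,0,0],[1,0,0,0,0]]

```text
clock: 28.78
position: [574.6, 277.8, 16.7]
ee_rot: [0.146, 0.989, 0.0, 0.0]
contact_force: [0.1, -0.2, -1.7]
gripper_width: 51.2
grasp_force: 63.7
```

Emit:
drive_tool:
  plan:
    - [[1,0.8,-0.2,0,0],[1,0,0,0,0],[1,0,0,0,0]]

```text
clock: 29.03
position: [575.2, 277.5, 16.7]
ee_rot: [0.146, 0.989, -0.0, -0.0]
contact_force: [-0.9, 0.1, -0.5]
gripper_width: 50.8
grasp_force: 63.7
```

Emit:
drive_tool:
  plan:
    - [[1,0.8,-0.2,0,0],[1,0,0,0,0],[1,0,0,0,0]]

```text
clock: 29.28
position: [575.2, 277.5, 16.6]
ee_rot: [0.145, 0.989, -0.0, -0.001]
contact_force: [-5.4, 1.9, 0.3]
gripper_width: 50.7
grasp_force: 63.8
```

Emit:
drive_tool:
  plan:
    - [[1,0.6,-0.2,0,0],[1,0,0,0,0],[1,0,0,0,0]]

```text
clock: 29.53
position: [575.2, 277.4, 16.6]
ee_rot: [0.145, 0.989, -0.0, -0.001]
contact_force: [-6.9, 3.2, 1.4]
gripper_width: 51.0
grasp_force: 64.0
```

Emit:
drive_tool:
  plan:
    - [[1,0,0,-0.6,0],[1,0,0,0,0],[-0.6,0,0,0,0],[-0.6,0,0,0,0],[-0.6,0,0,0,0],[-0.6,0,0,0,0],[-0.6,0,0,15,0],[-0.6,0,0,30,0],[-0.6,0,0,35,0],[-1,0,0,40,0],[-1,-30,-10,0,0],[-1,-40,0,0,0],[-1,-40,0,0,0],[-1,-40,0,0,0],[-1,0,0,0,0],[-1,0,0,0,0]]

```text
clock: 30.87
position: [425.6, 267.0, 136.9]
ee_rot: [0.144, 0.99, 0.0, 0.0]
contact_force: [1.4, 0.2, 1.1]
gripper_width: 85.1
grasp_force: 0.0
```

Run:
```python
from h import *
s=read_state(); print('tcp',rr(s['position']))
for n in("scene","side","wrist"):
    p,d=get_image(n); X=cloud(n,p,d)
    hsv=cv2.cvtColor(p,cv2.COLOR_RGB2HSV); white=(hsv[...,1]<60)&(hsv[...,2]>60); brown=(hsv[...,0]<16)&(hsv[...,1]>150)
    cv2.imwrite(f"pics/{n}12.png",p[:,:,::-1])
    F=tf(X.reshape(-1,3),-16.45); F=np.c_[F,X.reshape(-1,3)[:,2]]; w=white.ravel(); b=brown.ravel()
    def q(m,fit=0):
        if m.sum()<30: return int(m.sum())
        r=cv2.minAreaRect(F[m][:,:2].astype(np.float32))
        return int(m.sum()),rr(np.percentile(F[m],[1,50,99],axis=0).T),rr(r[0]),rr(r[1]),round(r[2],1)
    print(n,'wall',q(b&(abs(F[:,2]-30)<5)&(F[:,0]>525)&(F[:,0]<570)&(F[:,1]>200)&(F[:,1]<520)))
    for k,y in(('a',428),('b',300)):
        L=(abs(F[:,1]-y)<40); print(' ',k,'top',q(w&L&(abs(F[:,2]-44)<5)&(F[:,0]>380)&(F[:,0]<545)),'tab',q(w&(abs(F[:,1]-y)<16)&(abs(F[:,2]-13)<5)&(F[:,0]>535)&(F[:,0]<580)))
```

```text
tcp [425.6, 267.0, 136.9]
scene wall (440, [[538.4, 549.3, 554.7], [228.1, 366.0, 497.4], [25.3, 30.1, 33.1]], [546.6, 363.7], [271.9, 18.7], 89.3)
  a top (800, [[411.7, 482.0, 538.0], [402.4, 427.4, 453.6], [39.7, 44.7, 47.3]], [475.1, 428.0], [130.2, 52.7], 0.1) tab (94, [[535.8, 547.1, 556.3], [415.7, 428.7, 443.4], [8.2, 14.1, 17.1]], [546.1, 428.7], [30.4, 20.7], 89.4)
  b top (779, [[410.2, 481.2, 538.1], [273.1, 298.7, 324.2], [40.1, 44.7, 47.5]], [473.7, 298.7], [132.4, 52.3], 0.4) tab (101, [[535.7, 545.2, 556.8], [285.2, 300.0, 314.9], [8.3, 14.7, 17.3]], [546.5, 300.5], [21.3, 30.5], 1.7)
side wall 5
  a top (1700, [[406.2, 466.6, 533.7], [404.5, 432.4, 456.4], [39.5, 43.4, 46.9]], [470.5, 430.5], [130.9, 55.0], 0.3) tab 3
  b top (1335, [[406.1, 467.5, 534.0], [274.8, 303.3, 328.2], [39.4, 43.2, 46.4]], [470.1, 301.4], [57.3, 131.0], 89.6) tab 3
wrist wall 0
  a top (5727, [[409.6, 442.5, 488.9], [404.1, 431.6, 455.0], [39.9, 43.1, 44.5]], [452.0, 429.7], [52.0, 86.7], 89.7) tab 0
  b top (4381, [[409.5, 449.1, 490.2], [284.0, 308.6, 326.7], [39.9, 43.1, 44.5]], [451.8, 303.7], [46.8, 86.9], 89.8) tab 0
```

Both shells measure the same: square, flat and against the wall, each within about 1 mm of mid-lane. I'm handing in.

```bash
python3 -c "
from bench import *
print(job_done())"
```

```text
the job is handed in; nothing more can be done
None
```

Both shells are in the tray, one per lane: hollow side down, tabs out through the notches, ends against the back wall by my measurements. I handed the job in at about 31 s, and it returned no verdict.

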